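# Nip up a magnifier lamp's lens ring with a pin spanner

### The job

The lens in my magnifier lamp has come loose. Throw its dust cover right back, take the two-pin spanner from its cradle, set both pins in the holes of the black lens ring and turn the ring clockwise until it is fully home against its stop (red marks together), then lay the spanner back in its cradle and leave the cover open. Turn the ring only with the spanner and once both pins are in, never touch the glass, and don't disturb the paints and other things on the table.

Things in the scene. Friction and masses are not known exactly. Their poses are not given: they have to be found in the camera images.
- lamp: White desk magnifier lamp, fixed. Origin on the table under the middle of the lens head; z up, x level from head to the round base (170 mm across, 30 high, middle 200 mm off on +x; 18 mm neck between, up to 141 mm high). Head: white disc 164 mm across, 32 thick; the middle of its upper face is 105 mm up and the face leans 30 degrees towards the lamp's -x side.
- lens: The magnifying glass, 98 mm across, fixed in the head 9 mm below the top of the ring. Origin in the middle of the head's upper face; z square out of the face, x up the slope towards the cover's hinge.
- cover (a joint): Angle of the grey dust cover (disc 138 mm across, 4 mm thick) over the glass and ring, rad: 0 shut, 2.2 thrown right back against its stop. Hinged on the head's upper edge; the hinge is stiff (0.22 N m) and stays where it is left.
- cover_tab (a point): Gripping point in the middle of the section of the cover's orange ribbed tab: a bar 12 mm wide, 12 thick, sticking out over the low edge of the head from 66 to 120 mm from the cover's middle; this point is at 104 mm, 22 mm outside the head's rim and, shut, 11 mm above its face. Axes turn with the cover: x from tab to hinge, y along the hinge (across the tab), z square out of the cover.
- cover_hinge (a point): Middle of the cover's hinge line, 182 mm from cover_tab. y runs along the hinge (level); axes as cover_tab. Opening is a turn by the right hand about +y.
- ring_turn (a joint): Angle of the black ring that clamps the glass, rad: 0 fully home at its stop, larger is slacker (at most 1.3). Tightening is clockwise looking onto the ring. It turns stiffly (0.25 N m), stays where it is left and does not rise or sink. At home the red mark on the ring meets the red mark on the head.
- ring: Black retaining ring, 134 mm outside, 98 inside, 9 thick; its top is 3 mm proud of the head's face. Origin in the middle of the top face; z square out of it along the ring's axis (30 degrees from vertical), x through the two holes; turns with the ring.
- hole_a (a point): Mouth of one of the ring's two round holes (9.5 mm across, 9 mm deep, 57.5 mm from the ring's middle on its +x); axes as ring.
- hole_b (a point): Mouth of the other hole, 57.5 mm from the ring's middle on its -x; axes as ring.
- spanner: Two-pin lens spanner, 0.2 to 0.3 kg. Origin in the middle of its steel bar: 158 mm along x, 12 thick along y, 14 high along z, black grip over the middle 46 mm. Clamps (18 x 20 x 22 mm, brass screws on top) at x = +-57.5 carry legs along -z: 13 mm shoulders at z = -47, then 6 mm pins with tapered ends, tips at z = -55. Starts lying in the cradle, legs hanging; alike end for end.
- pin_a (a point): Tip of the pin at x = +57.5 mm, z = -55 mm of the spanner.
- pin_b (a point): Tip of the pin at x = -57.5 mm, z = -55 mm of the spanner.
- cradle: Wooden cradle, fixed. Origin under its middle on the table, x along the spanner's bar, z up. Foot 88 x 66 x 10 mm; cheeks at x = +-36 mm, 10 thick, 56 wide, 89 high, each with a notch 18 mm wide in y (flared to 31 at the top), floor 66 mm up. Lying in it, the spanner's origin is 73 mm up and its clamps hang outside the cheeks (7.5 mm play each way along x).
- pot1: Bystander: an orange paint pot, 34 mm across, 48 mm high, 30 g, standing loose. Origin under its middle.
- pot2: Bystander: a blue paint pot, 34 mm across, 48 mm high, 30 g, standing loose. Origin under its middle.
- pot3: Bystander: a green paint pot, 34 mm across, 48 mm high, 30 g, standing loose. Origin under its middle.
- pot4: Bystander: a yellow paint pot, 34 mm across, 48 mm high, 30 g, standing loose. Origin under its middle.
- water_pot: Bystander: grey open brush-washing pot, 90 mm across the foot, 72 mm at the rim, 90 mm high, loose. Origin under its middle.
- coffee_cup: Bystander: white paper coffee cup with sleeve and lid, 87 mm across, 138 mm high, loose. Origin under its middle.
- water_bottle: Bystander: clear blue plastic water bottle, 65 mm across, 201 mm high, loose. Origin under its middle.
- model: Bystander: grey primed model on a black painting handle, 52 mm across the foot, 115 mm high, loose. Origin under its middle.
There are look-alikes about, which are no part of the job. There is more than one size of the spanner; the job needs the largest.

How it is judged (in metres and radians):
On the way, in this order (a step that is already met when the one before it is completed fails the run):
1. the dust cover is thrown right back (value of joint cover above 1.95 rad), for 0.2 s.
2. both pins of the spanner are in the two holes before the ring is turned (z of each of pin_a, pin_b in the frame of ring below -0.004 m and ((distance between pin_a and hole_a below 0.0095 m and distance between pin_b and hole_b below 0.0095 m) or (distance between pin_a and hole_b below 0.0095 m and distance between pin_b and hole_a below 0.0095 m)) and distance of hole_a from where it was at the start of the episode below 0.01 m), for 0.2 s.
3. the ring is turned home with both pins still in their holes (z of each of pin_a, pin_b in the frame of ring below -0.004 m and ((distance between pin_a and hole_a below 0.0095 m and distance between pin_b and hole_b below 0.0095 m) or (distance between pin_a and hole_b below 0.0095 m and distance between pin_b and hole_a below 0.0095 m)) and value of joint ring_turn below 0.06 rad), for 0.2 s.
4. the spanner lies in its cradle again, let go (x of spanner in the frame of cradle between -0.009 and 0.009 m and y of spanner in the frame of cradle between -0.006 and 0.006 m and z of spanner in the frame of cradle between 0.069 and 0.077 m and angle between the x axis of spanner and the x axis of cradle, either way round below 0.12 rad and angle between spanner's own z axis and vertical below 0.15 rad and contact force between spanner and the fingers below 0.1 N and linear speed of spanner below 0.02 m/s), for 0.2 s.
At the end, for the whole second after the job is handed in: Ring within 0.06 rad of its stop; cover opened past 1.95 rad; spanner let go and at rest in both notches of its cradle, legs down (within 9 mm along it, 6 mm across, 4 mm in height, 0.12 rad of heading, 0.15 rad of tilt) (all of step 4 and value of joint cover above 1.95 rad and value of joint ring_turn below 0.06 rad); the robot touches nothing.
It fails at once if the fingers touch the ring (contact force between the fingers and ring above 1 N).
It fails at once if the glass is touched (contact force between lens and anything else above 1 N).
It fails at once if a paint pot or another bystander is shoved more than 20 mm or knocked over (distance of any of pot1, pot2, pot3, pot4, water_pot, coffee_cup, water_bottle, model from where it was at the start of the episode above 0.02 m or angle between any of pot1, pot2, pot3, pot4, water_pot, coffee_cup, water_bottle, model's own z axis and vertical above 0.5 rad).
It also fails if it takes over 61 s, if anything falls off the work surface, if the arm or the gripper's body presses on something with over 40 N, if the wrist force passes 120 N, or if a joint passes its speed limit or range.

### The arm

A 6-joint arm with a two-finger parallel gripper is mounted at the origin on the work surface. World frame = base frame: x ahead of the robot, y to its left, z up, the work surface at z = 0. Lengths are in mm, angles in rad, forces in N, time in s.
With the tool pointing down it reaches from about 300 to 875 mm from the base axis. Payload 4.2 kg.
Tool frame: the origin (TCP) lies at the centre of the arm's flange, where the gripper is bolted on; the fingertips stand 173 mm ahead of it and the grasp point (between the pads) lies 155 mm ahead of it; z points along the fingers, y is the line along which they close (so a half turn about z gives the same grasp; the last joint's range is limited). The gripper opens to 85 mm and grips with 20 to 120 N. Pads are 22 mm wide; open, the fingers measure 114 mm over their backs; the gripper's body (76 mm by 85 mm) begins 54 mm behind the grasp point. The pads swing forward as they close: fully open they stand 13 mm farther back than shut.
Start: joints at [-1.249, 0.32, 1.565, -0, 1.257, -0.02], TCP at [192.729, -541.737, 404.738] pointing down, gripper open.
Joint ranges: [-3.11, 3.11], [-0.84, 2.01], [0.21, 2.61], [-1.34, 4.49], [0.05, 2.63], [-2.56, 2.56]. Speed limits (rad/s): [2.57, 2.57, 3.14, 3.14, 3.14, 3.14].

### API

Orientations are given as a rotation vector (axis times angle).
In Python, from cell import arm gives the robot as it stands. The module is installed in compiled form; this text tells all that it offers. Calls block until the motion is done:
- arm.move_ptp(position, orientation): joint-space move of the TCP to a pose.
- arm.move_l(position, max_speed=150, ori=None): straight line of the TCP; ori=None keeps the orientation; max_speed is the mean speed in mm/s.
- arm.movej(angles): joint-space move.
- arm.open_gripper() and arm.close(strength=None): open the fingers fully, or close them until they stop; strength is the grip in N (None keeps the last).
- arm.sleep(seconds).
- arm.solve_ik(position, orientation): joint angles nearest the present ones, or None.
- arm.read_camera(name): name is "scene" or "side" or "wrist"; returns a dict with "image" (480x640x3 uint8, blue, green, red), "z_map" (480x640 float32, mm along the optical axis (not along the pixel's ray), 0 where there is no reading), "mtx" (3x3 intrinsics, pixels), "k1" (the pictures are not rectified: a ray, as slopes to the right and down, at radius r is drawn at 1 + k1 r^2 times it, then the intrinsics apply), "extrinsics" (4x4, takes a point from camera to world coordinates); the wrist camera has in their place "mount" (4x4, takes a point from camera to tool coordinates, whose origin is the TCP and whose axes are the flange's). Camera axes: x right, y down, z forward; pixel columns grow to the right and rows downward; lengths in mm; the calibration is good to about 2 mm. A picture is of the moment at which its call begins: read the wrist's pose just before it.
A pose or a line that the arm cannot do raises arm.IKError and nothing moves.
- arm.hand_in(): hands the job in; it is judged then, once.
Readings, each from a call of its own:
- arm.read_time(): time.
- arm.read_joint_pos(): joint angles.
- arm.read_dq(): joint speeds.
- arm.read_tau(): joint torques, N m.
- arm.read_position(): TCP position.
- arm.read_ee_rot(): TCP orientation.
- arm.read_force(): force on the tool from outside, world axes, zero at the start.
- arm.read_wrist_torque(): the same for the moment, N m.
- arm.read_width(): finger opening in mm.
- arm.read_gripper_force(): force on a finger pad.
Only numpy, scipy, OpenCV 4.12 (cv2) and the standard library are available. Lean on these libraries where they do the work, as an engineer would, in place of code of your own. Each camera call takes 0.05 s, during which the arm holds its last target. There are 200 camera calls.

## Working session

There is one attempt and no reset: what is moved stays moved. The work goes in short steps, each a Python script; the robot and the scene stay as the last script left them, time stands still between calls to the robot, and variables do not carry over. Pictures are saved under pics/ and viewed, at most 10 in all, crops included, and the job is handed in when it is done.

```bash
mkdir -p pics; cat > h.py <<'E'
import numpy as np, cv2, pickle
from scipy.spatial.transform import Rotation as R
from cell import arm
def T_tool():
    T=np.eye(4); T[:3,:3]=R.from_rotvec(arm.read_ee_rot()).as_matrix(); T[:3,3]=arm.read_position(); return T
def snap(name,tag):
    T=T_tool(); c=arm.read_camera(name)
    c['E']=np.array(c['extrinsics']) if name!='wrist' else T@np.array(c['mount'])
    cv2.imwrite(f'pics/{tag}.png',c['image']); pickle.dump({k:c[k] for k in('image','z_map','mtx','k1','E')},open(f'{tag}.pkl','wb'))
    return c
def load(tag): return pickle.load(open(f'{tag}.pkl','rb'))
def slopes(c,uv):
    uv=np.asarray(uv,float).reshape(-1,2); K=np.array(c['mtx']); d=np.c_[(uv[:,0]-K[0,2])/K[0,0],(uv[:,1]-K[1,2])/K[1,1]]
    s=d.copy()
    for _ in range(20): s=d/(1+c['k1']*(s**2).sum(1,keepdims=True))
    return s
def rays(c,uv):
    s=slopes(c,uv); d=np.c_[s,np.ones(len(s))]@c['E'][:3,:3].T
    return c['E'][:3,3],d
def pts(c,uv):
    uv=np.asarray(uv).reshape(-1,2); z=c['z_map'][uv[:,1].astype(int),uv[:,0].astype(int)]
    o,d=rays(c,uv); P=o+d*z[:,None]; P[z==0]=np.nan; return P
def cloud(c):
    v,u=np.mgrid[0:480,0:640]; return pts(c,np.c_[u.ravel(),v.ravel()]).reshape(480,640,3)
def tri(views): # [(c,uv)]
    A=np.zeros((3,3));b=np.zeros(3)
    for c,uv in views:
        o,d=rays(c,uv); d=d[0]/np.linalg.norm(d[0]); M=np.eye(3)-np.outer(d,d); A+=M;b+=M@o
    return np.linalg.solve(A,b)
def proj(c,P):
    q=(np.asarray(P,float).reshape(-1,3)-c['E'][:3,3])@c['E'][:3,:3]; s=q[:,:2]/q[:,2:]; s=s*(1+c['k1']*(s**2).sum(1,keepdims=True)); K=np.array(c['mtx'])
    return np.c_[s[:,0]*K[0,0]+K[0,2],s[:,1]*K[1,1]+K[1,2]]
E
python3 - <<'E'
from h import *
for n in('scene','side','wrist'):
    c=snap(n,n+'0'); print(n,np.round(c['E'],3).tolist(),np.array(c['mtx']).tolist(),c['k1'])
print(arm.read_time())
E
```

```text
scene [[-0.761, 0.339, -0.553, 1186.845], [0.649, 0.424, -0.632, 705.694], [0.02, -0.84, -0.543, 744.152], [0.0, 0.0, 0.0, 1.0]] [[485.3166245913717, 0.0, 319.80939884911163], [0.0, 485.3166245913717, 234.46788019219963], [0.0, 0.0, 1.0]] -0.044791469434944685
side [[0.878, -0.381, 0.288, 248.003], [-0.478, -0.689, 0.545, -612.823], [-0.01, -0.617, -0.787, 964.741], [0.0, 0.0, 0.0, 1.0]] [[485.0280173952882, 0.0, 327.0865470361483], [0.0, 485.0280173952882, 240.23650389077497], [0.0, 0.0, 1.0]] -0.10571404973871915
wrist [[0.335, -0.908, -0.251, 256.71], [-0.942, -0.324, -0.087, -519.096], [-0.002, 0.266, -0.964, 373.74], [0.0, 0.0, 0.0, 1.0]] [[369.7218966629519, 0.0, 317.9113189982788], [0.0, 369.7218966629519, 238.67873606186959], [0.0, 0.0, 1.0]] -0.06248562289178465
0.15
```

View pics/scene0.png

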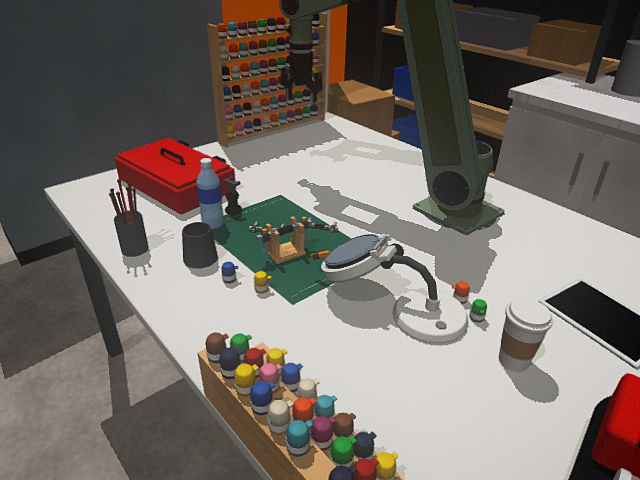

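View pics/side0.png

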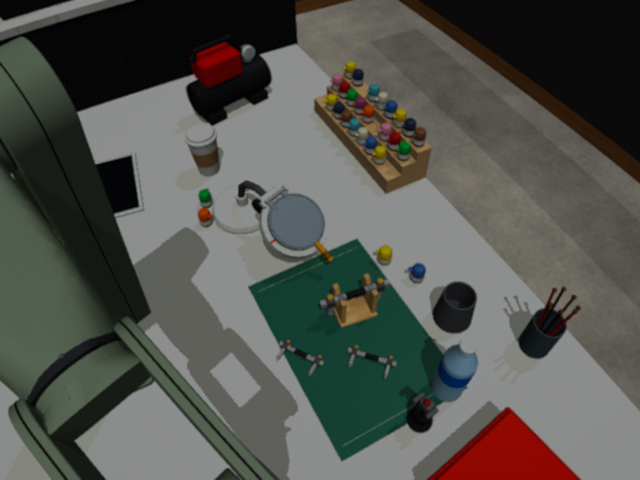

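The scene view shows the shut lamp head at about (355,255), its base at (430,318) and the cradle at (287,245). In the side view the cover is at (296,222), the orange tab runs (316,240) to (330,260), the cradled spanner is at (355,293) and there are two small decoy spanners at (300,353) and (372,357).

```bash
python3 - <<'E'
from h import *
s=load('side0'); g=load('scene0')
np.set_printoptions(suppress=True,precision=1)
for n,c,uv in [('side',s,[(296,222),(318,241),(323,250),(330,260),(240,222),(328,302),(381,285),(355,293),(351,319),(385,252),(418,270),(205,213),(205,195),(456,300),(450,372),(420,415),(202,140),(275,193)]),('scene',g,[(360,248),(395,250),(318,255),(325,252),(430,318),(287,232),(287,250),(253,228),(332,228)])]:
    print(n); 
    for a,p in zip(uv,pts(c,uv)): print(a,p)
# lamp base top: z~30 points; cover plane
for n,c in(('side',s),('scene',g)):
    C=cloud(c); hsv=cv2.cvtColor(c['image'],cv2.COLOR_BGR2HSV)
    # orange tab
    P0=pts(s,[(296,222)])[0]
    near=np.linalg.norm(C-P0,axis=2)<150
    m=near&(hsv[...,0]>8)&(hsv[...,0]<25)&(hsv[...,1]>150)&(hsv[...,2]>90)&(C[...,2]>40)
    Q=C[m]; print('tab',len(Q),Q.min(0) if len(Q) else '',Q.max(0) if len(Q) else '',Q.mean(0) if len(Q) else '')
    # plane fit of cover
    D=(np.linalg.norm(C-P0,axis=2)<55)&(hsv[...,1]<110)
    q=C[D]; 
    for _ in range(4):
        m0=q.mean(0); nrm=np.linalg.svd(q-m0)[2][2]; nrm*=np.sign(nrm[2]); r=(q-m0)@nrm; q=q[abs(r)<2.5]
    print('plane',m0,nrm,np.degrees(np.arccos(nrm[2])),len(q),r.std())
    # base
    B=C[(abs(C[...,2]-30)<5)&(np.linalg.norm(C[...,:2]-P0[:2],axis=2)<300)]
    print('base z30 pts',len(B),np.median(B,0))
E
```

```text
side
(296, 222) [523.3  60.4 111.1]
(318, 241) [550.8   5.1  84.7]
(323, 250) [551.5 -17.5  76.1]
(330, 260) [556.4 -42.   63.3]
(240, 222) [425.9 198.   24.9]
(328, 302) [ 493.6 -147.9   83.1]
(381, 285) [ 611.5 -168.8   88.7]
(355, 293) [ 554.8 -155.8   82.4]
(351, 319) [ 536.7 -174.    13.1]
(385, 252) [687.2 -73.5  45.8]
(418, 270) [ 724.4 -155.2   48.4]
(205, 213) [nan nan nan]
(205, 195) [375.8 310.7  47.1]
(456, 300) [ 775.9 -245.4    4.4]
(450, 372) [ 601.2 -412.1  135.9]
(420, 415) [ 531.  -436.2   65.4]
(202, 140) [nan nan nan]
(275, 193) [505.1 126.8 156.1]
scene
(360, 248) [528.   90.6 131.3]
(395, 250) [477.1 149.2 135.4]
(318, 255) [559.7 -15.6  67.6]
(325, 252) [553.5   2.4  83.6]
(430, 318) [484.4 273.6  25.9]
(287, 232) [ 557.3 -142.    69.3]
(287, 250) [ 554.1 -148.     8.3]
(253, 228) [ 564.6 -293.2   10.2]
(332, 228) [ 390.  -152.7   10.7]
tab 84 [540.5 -42.   59.2] [565.4   5.1  87.9] [550.6 -15.   75.1]
plane [523.3  58.3 114.7] [ 0.2 -0.5  0.9] 30.180007712011626 1311 1.2540986490638537
base z30 pts 1011 [441.3 241.4  27.9]
tab 72 [542.6 -38.9  53.4] [569.8  11.   86.9] [557.3  -9.8  73.6]
plane [524.6  60.3 114.6] [ 0.2 -0.5  0.9] 30.057374707510952 564 0.6471034426184662
base z30 pts 1270 [474.4 259.4  27.3]
```

```bash
python3 - <<'E'
from h import *
s=load('side0')
a=cv2.resize(s['image'][150:340,200:453],None,fx=3.16,fy=3.16,interpolation=cv2.INTER_CUBIC); cv2.imwrite('pics/crop1.png',a)
E
```

```text
(no output)
```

View pics/crop1.png

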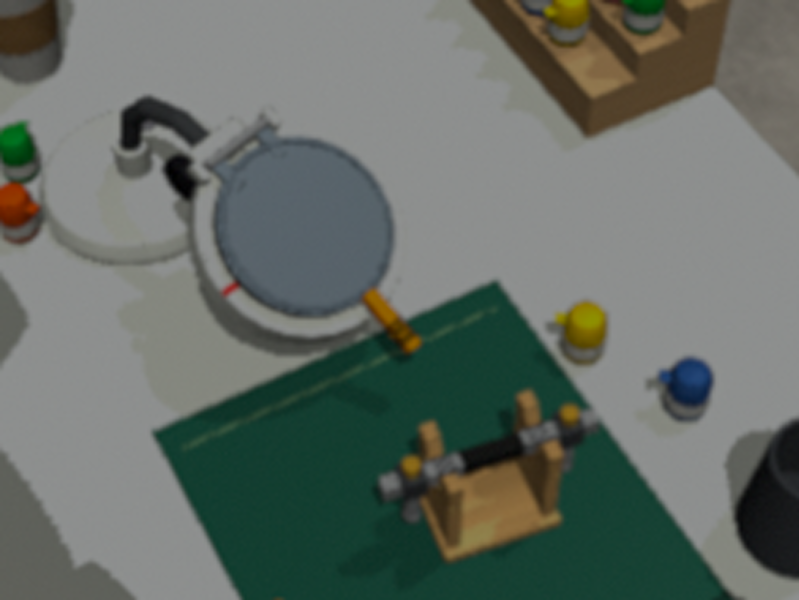

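The crop shows the cover at crop (305,225) with its red head mark at (230,288), the tab from (370,295) to (415,345), and the cradle with the spanner's clamps at (440,470) and (537,440). Next I'll take close wrist views from two places.

```bash
cat >> h.py <<'E'
def down(yaw): return (R.from_euler('z',yaw)*R.from_euler('x',np.pi)).as_rotvec()
E
python3 - <<'E'
from h import *
np.set_printoptions(suppress=True,precision=2)
print(arm.read_ee_rot(), R.from_rotvec(arm.read_ee_rot()).as_matrix().tolist())
print(arm.read_camera('wrist')['mount'])
for i,(x,y,z,yaw) in enumerate([(480,-60,430,0.0),(600,-20,430,np.pi),(560,-150,420,np.pi/2)]):
    for yy in (yaw,yaw+np.pi/2,yaw-np.pi/2,yaw+np.pi):
        try:
            arm.move_ptp([x,y,z],down(yy)); break
        except arm.IKError as e: print('ik',i,yy)
    arm.sleep(.2); c=snap('wrist',f'w{i}'); print(i,yy,c['E'][:3,3],c['E'][:3,2],arm.read_time())
a=np.hstack([cv2.resize(load(f'w{i}')['image'],(400,300)) for i in (0,1)]);b=np.hstack([cv2.resize(load('w2')['image'],(400,300)),np.zeros((300,400,3),np.uint8)])
cv2.imwrite('pics/w012.png',np.vstack([a,b]))
E
```

```text
[-3.09 -0.53  0.  ] [[0.9421570687999133, 0.33517136313596285, -0.0004637282998524003], [0.3351716837981997, -0.9421561274598654, 0.0013318670014550757], [9.49921921102032e-06, -0.0014102565052086491, -0.999999005542683]]
[[ 0.   -0.96 -0.27 67.87]
 [ 1.    0.   -0.    0.3 ]
 [ 0.   -0.27  0.96 30.21]
 [ 0.    0.    0.    1.  ]]
0 0.0 [547.93 -60.69 399.71] [-0.27  0.   -0.96] 2.475
1 3.141592653589793 [533.47 -20.07 399.84] [ 0.27  0.   -0.96] 5.3
2 1.5707963267948966 [560.81 -82.48 389.79] [-0.   -0.27 -0.96] 6.7667
```

View pics/w012.png

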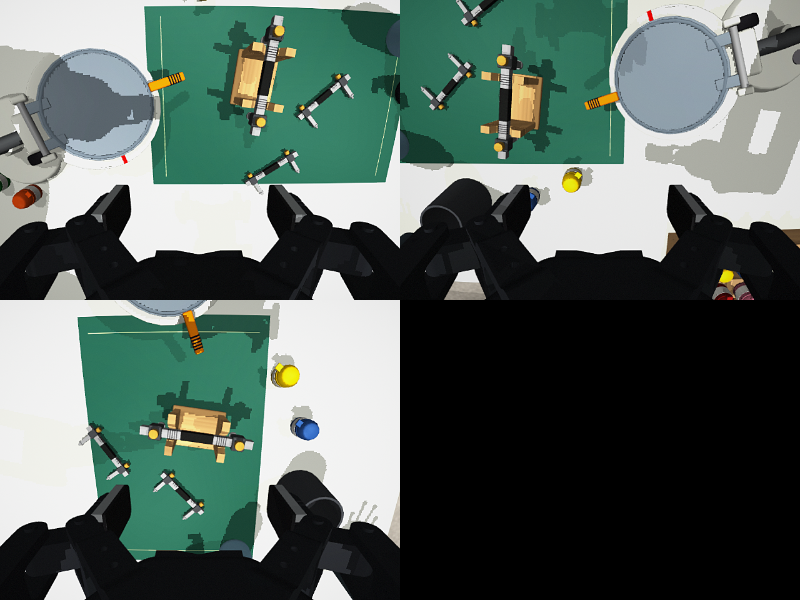

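The wrist views (half scale) show in w0 the cover at (97,100) with tab (167,82) and spanner (265,75), in w1 tab (602,102) and spanner (505,100), and in w2 tab (193,333) and spanner (195,437). Both are clear, so I'll fit poses from these clouds.

```bash
python3 - <<'E'
from h import *
np.set_printoptions(suppress=True,precision=2)
for i in (0,1,2):
    c=load(f'w{i}'); C=cloud(c); hsv=cv2.cvtColor(c['image'],cv2.COLOR_BGR2HSV); H,S,V=[hsv[...,k] for k in range(3)]
    print('== w',i)
    if i<2:
        P0=np.array([524,60,114.])
        D=(np.linalg.norm(C-P0,axis=2)<64)
        q=C[D]
        for _ in range(5):
            m0=q.mean(0); n=np.linalg.svd(q-m0,full_matrices=False)[2][2]; n*=np.sign(n[2]); r=(q-m0)@n; q=q[abs(r)<1.5]
        lx=-np.array([n[0],n[1],0]); lx/=np.linalg.norm(lx); ly=np.cross([0,0,1],lx); X=np.cross(ly,n)
        print('plane n',n,'tilt',np.degrees(np.arccos(n[2])),'yaw lamp x',np.degrees(np.arctan2(lx[1],lx[0])),'m0',m0,len(q),r.std())
        # disc outline: bluish-grey colour on plane
        d=(C-m0)@n; E=np.linalg.norm(C-P0,axis=2)<100
        m=E&(abs(d)<3)&(S>25)&(S<120)&(H>95)&(H<125); 
        m=cv2.morphologyEx(m.astype(np.uint8),cv2.MORPH_OPEN,np.ones((3,3)))
        cs=max(cv2.findContours(m,0,1)[0],key=cv2.contourArea)[:,0]
        Q=pts(c,cs); Q=Q[~np.isnan(Q[:,0])]; a=np.c_[(Q-m0)@X,(Q-m0)@ly]
        for _ in range(6):
            s=np.linalg.lstsq(np.c_[2*a,np.ones(len(a))],(a**2).sum(1),rcond=None)[0]; rad=np.sqrt(s[2]+s[0]**2+s[1]**2); e=abs(np.hypot(*(a-s[:2]).T)-rad); a=a[e<max(1.0,np.percentile(e,85))]
        print('cover centre',m0+s[0]*X+s[1]*ly,'R',rad,len(a))
    m=(H>8)&(H<24)&(S>170)&(V>120)&(C[...,2]>50)
    n_,l,st,ce=cv2.connectedComponentsWithStats(cv2.morphologyEx(m.astype(np.uint8),cv2.MORPH_CLOSE,np.ones((7,7))))
    for k in range(1,n_):
        if st[k,4]>60:
            Q=C[(l==k)&m]; mm=Q.mean(0); w,vv=np.linalg.eigh(np.cov(Q.T)); v=vv[:,2]; t=(Q-mm)@v
            print('orange',ce[k],st[k,4],mm,'axis',v,'ext',t.min(),t.max())
    sp=(C[...,2]>71)&(C[...,2]<100)&(np.linalg.norm(C[...,:2]-[555,-155],axis=2)<95)
    Q=C[sp]; Q=Q[abs(Q[:,2]-80)<4]; mm=Q.mean(0); w,vv=np.linalg.eigh(np.cov(Q[:,:2].T)); v=vv[:,1]; t=(Q[:,:2]-mm[:2])@v
    print('bar',len(Q),mm,'yaw',np.degrees(np.arctan2(v[1],v[0])),t.min(),t.max(), 'ztop',np.median(Q[:,2]), 'mid',mm[:2]+v*(t.min()+t.max())/2)
E
```

```text
== w 0
plane n [ 0.17 -0.47  0.87] tilt 30.056633371248612 yaw lamp x 110.00941226738504 m0 [526.27  62.74 116.57] 21031 0.6730486973561005
cover centre [526.03  60.57 115.44] R 67.70658098835408 417
orange [446.63  48.85] 207 [ 615.26 -159.84   94.46] axis [-0.65  0.76  0.06] ext -5.321474931552762 6.70264623500606
orange [265.61 130.35] 819 [552.97 -14.61  76.04] axis [-0.3   0.82  0.49] ext -30.975501864651193 22.800994173000714
orange [416.09 193.98] 105 [ 502.14 -142.16   94.19] axis [-0.66  0.75 -0.03] ext -6.047035726297995 5.535815136231907
bar 3037 [ 561.79 -151.13   80.6 ] yaw 172.04256175985512 -75.41075192823737 82.5198496041673 ztop 80.67403083998101 mid [ 558.27 -150.64]
== w 1
plane n [ 0.17 -0.47  0.87] tilt 30.07127714126074 yaw lamp x 110.02214373491086 m0 [522.12  62.81 117.43] 22019 0.6607322201886493
cover centre [525.9   60.61 115.49] R 67.71080917192964 435
orange [161.97  96.52] 191 [ 501.68 -143.05   94.28] axis [-0.18  0.98  0.1 ] ext -10.188141470786721 5.649523717305485
orange [322.99 160.93] 730 [552.76 -14.41  75.93] axis [-0.3   0.82  0.48] ext -31.116886420645404 22.605327238710622
orange [156.88 235.31] 142 [ 614.55 -159.32   94.38] axis [-0.87  0.5  -0.01] ext -5.918173548837974 5.722236526914897
bar 2896 [ 555.37 -149.76   80.54] yaw 171.85908201570888 -81.4517016900699 76.59413009789013 ztop 80.60777535177095 mid [ 557.77 -150.11]
== w 2
orange [308.81  50.07] 973 [552.79 -13.67  76.45] axis [-0.29  0.82  0.49] ext -32.27805751978139 21.601965426265828
orange [245.8  213.69] 112 [ 502.33 -142.03   94.15] axis [-0.99  0.03 -0.17] ext -4.909129754353161 10.441342604457335
orange [382.91 233.39] 160 [ 615.78 -158.97   94.27] axis [-0.89  0.45 -0.01] ext -4.971009969309448 6.650588233678729
bar 2690 [ 558.2  -150.77   80.62] yaw 171.80441611825623 -78.68404969793248 79.24912403157713 ztop 80.63200033470724 mid [ 557.92 -150.73]
```

Poses are consistent: face tilt is 30.06°, lamp x is at 110.0°, cover radius is 67.7 mm, and the bar top at 80.6 puts its centre at about 73.6. Next is a dry check of the cover arc with IK.

```bash
cat >> h.py <<'E'
yaw=np.radians(110.0); lx=np.array([np.cos(yaw),np.sin(yaw),0]); zh=np.array([0,0,1.]); ly=np.cross(zh,lx)
X=np.cos(np.pi/6)*lx+.5*zh; N=np.cross(X,ly)   # face x (upslope), y=ly, z=N
FC=np.array([525.96,60.6,115.47])-12*N         # face centre
HG=FC+78*X+11*N
def cover_pose(phi,th,flip,g=155):
    tab=HG-182*(np.cos(phi)*X-np.sin(phi)*N)
    z=np.cos(th)*lx+np.sin(th)*zh; y=ly*flip; M=np.c_[np.cross(y,z),y,z]
    return tab-g*z,R.from_matrix(M).as_rotvec()
E
python3 - <<'E'
from h import *
np.set_printoptions(suppress=True,precision=2)
print(FC,HG,N,cover_pose(0,-1.57,1)[0]-[0,0,155])
ph=np.linspace(0,2.17,12)
for t0 in(-50,-60,-75,-90):
  for t1 in(-100,-120,-140,-160):
    for f in(1,-1):
        Q=[arm.solve_ik(*cover_pose(p,np.radians(t0+(t1-t0)*p/2.17),f)) for p in ph]
        if all(q is not None for q in Q):
            Q=np.array(Q); print(t0,t1,f,'maxstep',abs(np.diff(Q,axis=0)).max(),Q[0],Q[-1],'margins',(Q.min(0)),(Q.max(0)))
        else: print(t0,t1,f,'fail at',[i for i,q in enumerate(Q) if q is None])
E
```

```text
[523.91  66.24 105.08] [502.69 124.55 153.6 ] [ 0.17 -0.47  0.87] [556.64 -23.68  62.6 ]
-50 -100 1 fail at [6, 7, 8, 9, 10, 11]
-50 -100 -1 maxstep 0.12797281311136288 [-0.34  0.68  1.66  0.54  1.33 -0.96] [ 0.35  0.18  1.55 -0.18  1.41  0.03] margins [-0.34  0.18  1.53 -0.18  1.33 -0.96] [0.35 0.68 1.66 0.54 1.41 0.03]
-50 -120 1 fail at [5, 6, 7, 8, 9, 10, 11]
-50 -120 -1 maxstep 0.14429200446495916 [-0.34  0.68  1.66  0.54  1.33 -0.96] [ 0.54  0.22  1.59 -0.52  1.45  0.28] margins [-0.34  0.19  1.58 -0.52  1.29 -0.96] [0.54 0.68 1.66 0.54 1.45 0.28]
-50 -140 1 fail at [4, 5, 6, 7, 8, 9, 10, 11]
-50 -140 -1 maxstep 0.16413732041671691 [-0.34  0.68  1.66  0.54  1.33 -0.96] [ 0.68  0.29  1.66 -0.81  1.56  0.5 ] margins [-0.34  0.2   1.63 -0.81  1.2  -0.96] [0.68 0.68 1.66 0.54 1.56 0.5 ]
-50 -160 1 fail at [4, 5, 6, 7, 8, 9, 10]
-50 -160 -1 maxstep 0.1924521741241927 [-0.34  0.68  1.66  0.54  1.33 -0.96] [ 0.77  0.4   1.74 -1.05  1.71  0.68] margins [-0.34  0.23  1.66 -1.05  1.14 -0.96] [0.77 0.68 1.74 0.54 1.71 0.68]
-60 -100 1 fail at [5, 6, 7, 8, 9, 10, 11]
-60 -100 -1 maxstep 0.
[... 2167 characters left out ...]
 9, 10, 11]
-90 -120 -1 maxstep 0.09247291843328176 [-0.06  0.47  1.85  0.    0.82 -0.41] [ 0.54  0.22  1.59 -0.52  1.45  0.28] margins [-0.06  0.2   1.59 -0.52  0.82 -0.41] [0.54 0.47 1.85 0.   1.45 0.28]
-90 -140 1 fail at [0, 1, 2, 3, 4, 5, 6, 7, 8, 9, 10, 11]
-90 -140 -1 maxstep 0.09859616753843037 [-0.06  0.47  1.85  0.    0.82 -0.41] [ 0.68  0.29  1.66 -0.81  1.56  0.5 ] margins [-0.06  0.22  1.66 -0.81  0.82 -0.41] [0.68 0.47 1.85 0.   1.56 0.5 ]
-90 -160 1 fail at [0, 1, 2, 3, 4, 5, 6, 7, 8, 9]
-90 -160 -1 maxstep 0.1383758247679472 [-0.06  0.47  1.85  0.    0.82 -0.41] [ 0.77  0.4   1.74 -1.05  1.71  0.68] margins [-0.06  0.26  1.74 -1.05  0.82 -0.41] [0.77 0.47 1.85 0.   1.71 0.68]
```

```bash
python3 - <<'E'
from h import *
np.set_printoptions(suppress=True,precision=1)
t0,t1=np.radians(-55),np.radians(-160); th=lambda p:t0+(t1-t0)*p/2.17
p,o=cover_pose(0,t0,-1,235); arm.move_ptp(p,o)
p,o=cover_pose(0,t0,-1); arm.move_l(p,120)
arm.close(40); print('width',arm.read_width(),arm.read_gripper_force(),arm.read_force(),arm.read_time())
ok=True
for ph in np.linspace(0,2.17,13)[1:]:
    arm.move_l(*[cover_pose(ph,th(ph),-1)[0]],max_speed=120,ori=cover_pose(ph,th(ph),-1)[1])
    f=np.array(arm.read_force()); print(round(ph,2),f,round(arm.read_width(),1),round(arm.read_time(),1))
    if np.linalg.norm(f)>50: ok=False; print('STOP'); break
if ok:
    arm.sleep(.2); arm.open_gripper(); p=cover_pose(2.17,t1,-1,260)[0]; arm.move_l(p,200)
    snap('scene','scene1'); snap('side','side1')
print(arm.read_time(),arm.read_position())
E
```

```text
width 11.137506549337678 40.84234535694122 [-2.6 -3.1  1.6] 8.925
0.18 [-3.9 -3.8 -1.4] 11.1 9.4
0.36 [-3.3 -3.5 -0.8] 11.3 9.9
0.54 [-4.3 -2.9 -0.3] 11.3 10.4
0.72 [-3.  -3.5 -0.4] 11.3 11.0
0.9 [-4.  -3.1  0.2] 11.2 11.5
1.08 [-3.8 -1.6 -1.9] 11.1 12.0
1.27 [-4.4 -1.4 -1.6] 11.1 12.5
1.45 [-4.3 -0.7 -2.2] 11.3 13.1
1.63 [-4.8 -1.6 -3.6] 11.2 13.6
1.81 [-4.6 -1.8 -5. ] 11.4 14.1
1.99 [-3.9 -2.5 -5.6] 11.2 14.7
2.17 [-4.  -3.  -7.6] 11.2 15.2
16.9083 [414.6 366.1 423.5]
```

```bash
cat >> h.py <<'E'
def axpose(roll): # tool z=-N, tool x at angle roll from X toward ly (about N)
    z=-N; x=np.cos(roll)*X+np.sin(roll)*ly; return R.from_matrix(np.c_[x,np.cross(z,x),z])
E
python3 - <<'E'
from h import *
np.set_printoptions(suppress=True,precision=2)
for d in range(-180,180,20):
    q=arm.solve_ik(FC+290*N-20*X,axpose(np.radians(d)).as_rotvec()); q2=arm.solve_ik(FC+207*N,axpose(np.radians(d)).as_rotvec()); print(d,q,q2)
c=load('scene1'); cv2.imwrite('pics/s1c.png',cv2.resize(c['image'][120:360,240:560],(640,480)))
E
```

```text
-180 [-0.27  0.45  1.56  0.42  1.46  2.41] [-0.19  0.46  1.72  0.47  1.28  2.4 ]
-160 [-0.27  0.45  1.56  0.42  1.46  2.06] [-0.19  0.46  1.72  0.47  1.28  2.05]
-140 [-0.27  0.45  1.56  0.42  1.46  1.71] [-0.19  0.46  1.72  0.47  1.28  1.7 ]
-120 [-0.27  0.45  1.56  0.42  1.46  1.36] [-0.19  0.46  1.72  0.47  1.28  1.35]
-100 [-0.27  0.45  1.56  0.42  1.46  1.01] [-0.19  0.46  1.72  0.47  1.28  1.  ]
-80 [-0.27  0.45  1.56  0.42  1.46  0.66] [-0.19  0.46  1.72  0.47  1.28  0.65]
-60 [-0.27  0.45  1.56  0.42  1.46  0.31] [-0.19  0.46  1.72  0.47  1.28  0.3 ]
-40 [-0.27  0.45  1.56  0.42  1.46 -0.04] [-0.19  0.46  1.72  0.47  1.28 -0.05]
-20 [-0.27  0.45  1.56  0.42  1.46 -0.39] [-0.19  0.46  1.72  0.47  1.28 -0.4 ]
0 [-0.27  0.45  1.56  0.42  1.46 -0.74] [-0.19  0.46  1.72  0.47  1.28 -0.74]
20 [-0.27  0.45  1.56  0.42  1.46 -1.09] [-0.19  0.46  1.72  0.47  1.28 -1.09]
40 [-0.27  0.45  1.56  0.42  1.46 -1.43] [-0.19  0.46  1.72  0.47  1.28 -1.44]
60 [-0.27  0.45  1.56  0.42  1.46 -1.78] [-0.19  0.46  1.72  0.47  1.28 -1.79]
80 [-0.27  0.45  1.56  0.42  1.46 -2.13] [-0.19  0.46  1.72  0.47  1.28 -2.14]
100 [-0.27  0.45  1.56  0.42  1.46 -2.48] [-0.19  0.46  1.72  0.47  1.28 -2.49]
120 None None
140 None None
160 None None
```

View pics/s1c.png

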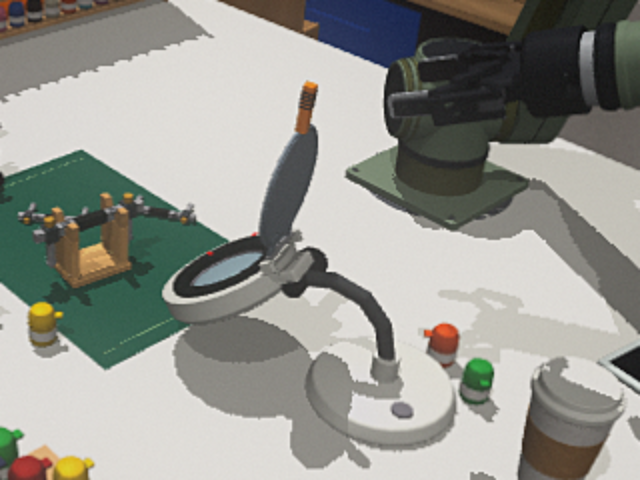

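The cover stands open with its tab at (308,105), and the ring is exposed at (230,270) with two red marks at (210,252) and (255,235). Next are wrist views of the ring.

```bash
python3 - <<'E'
from h import *
np.set_printoptions(suppress=True,precision=2)
p=np.array(arm.read_position())
try: arm.move_l(p+[0,0,160],250)
except arm.IKError: arm.move_l(p+[-60,20,100],250); print('alt')
arm.move_ptp([560,-60,560],axpose(0).as_rotvec())
for i,(r,dx,dy,h) in enumerate([(0,-20,0,290),(-90,-20,10,290),(-45,-60,-40,300)]):
    arm.move_ptp(FC+h*N+dx*X+dy*ly,axpose(np.radians(r)).as_rotvec()); arm.sleep(.2); c=snap('wrist',f'r{i}'); print(arm.read_time(),c['E'][:3,3],c['E'][:3,2])
s=load('scene1'); C=cloud(s); hsv=cv2.cvtColor(s['image'],cv2.COLOR_BGR2HSV)
m=(hsv[...,0]>8)&(hsv[...,0]<25)&(hsv[...,1]>150)&(hsv[...,2]>90)&(C[...,2]>230)&(C[...,2]<400); Q=C[m]; print(len(Q),np.median(Q,0)); d=np.median(Q,0)-HG; print('cover angle~',np.arctan2(d@N,-d@X))
a=np.hstack([cv2.resize(load(f'r{i}')['image'],(400,300)) for i in (0,1)]);b=np.hstack([cv2.resize(load('r2')['image'],(400,300)),np.zeros((300,400,3),np.uint8)])
cv2.imwrite('pics/r012.png',np.vstack([a,b]))
E
```

```text
20.225 [555.23 -16.99 355.38] [-0.08  0.24 -0.97]
21.8667 [628.65 -52.29 320.14] [-0.41  0.36 -0.83]
22.875 [656.28 -40.41 332.86] [-0.29  0.24 -0.93]
1512 [ -782.2  -2319.99   278.58]
cover angle~ 0.5907715206734011
```

View pics/r012.png

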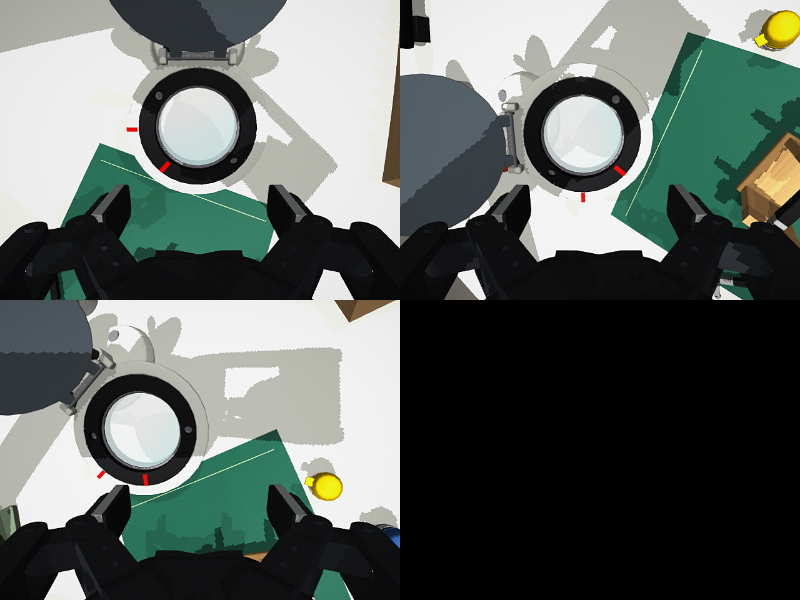

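In the ring views, r0 shows holes at (159,95) and (234,160), the ring mark at (165,167) and the head mark at (131,129), so about 0.75 rad clockwise is needed. Next I'll rectify onto the ring plane and measure.

```bash
cat >> h.py <<'E'
def rectify(c,h=3.,half=90,px=.25,o=None):
    g=np.arange(-half,half,px); a,b=np.meshgrid(g,g); P=(FC if o is None else o)+h*N+a[...,None]*X+b[...,None]*ly
    uv=proj(c,P).reshape(a.shape+(2,)).astype(np.float32)
    return cv2.remap(c['image'],uv[...,0],uv[...,1],cv2.INTER_LINEAR),g
E
python3 - <<'E'
from h import *
np.set_printoptions(suppress=True,precision=2)
out=[]
for i in range(3):
    c=load(f'r{i}'); im,g=rectify(c); out.append(cv2.resize(im,(400,400))); G=im.max(2).astype(float); hsv=cv2.cvtColor(im,cv2.COLOR_BGR2HSV)
    a,b=np.meshgrid(g,g)
    # plane height check from depth on black ring
    C=cloud(c); d=(C-FC)@N; lat=np.hypot((C-FC)@X,(C-FC)@ly); k=(lat>52)&(lat<64)&(abs(d)<15)&(c['image'].max(2)<60); print('view',i,'ring height above face',np.median(d[k]),k.sum())
    dark=(G<75).astype(np.uint8); n,l,st,ce=cv2.connectedComponentsWithStats(dark); lab=l[np.hypot(a,b).__sub__(57).__abs__()<4]; lab=np.bincount(lab[lab>0]).argmax()
    m=(l==lab)&(np.hypot(a,b)<75); cs=max(cv2.findContours(m.astype(np.uint8),0,1)[0],key=cv2.contourArea)[:,0]; Q=np.c_[g[cs[:,0]],g[cs[:,1]]]
    for _ in range(8):
        s=np.linalg.lstsq(np.c_[2*Q,np.ones(len(Q))],(Q**2).sum(1),rcond=None)[0]; rad=np.sqrt(s[2]+s[0]**2+s[1]**2); e=abs(np.hypot(*(Q-s[:2]).T)-rad); Q=Q[e<max(.4,np.percentile(e,90))]
    print(' ring centre (X,ly)',s[:2],'R',rad,len(Q))
    r=np.hypot(a-s[0],b-s[1])
    red=((hsv[...,0]<8)|(hsv[...,0]>172))&(hsv[...,1]>150)&(hsv[...,2]>90)
    for nm,lo,hi in(('ringmark',46,67),('headmark',69,84)):
        k=red&(r>lo)&(r<hi); print(' ',nm,k.sum(),np.degrees(np.arctan2((b[k]-s[1]).mean(),(a[k]-s[0]).mean())))
    Gb=cv2.GaussianBlur(G,(0,0),2); v=Gb[(abs(r-57.5)<7)]; base=np.median(v)
    hm=((Gb-base>12)&(abs(r-57.5)<5.5)&~cv2.dilate(red.astype(np.uint8),np.ones((25,25))).astype(bool)).astype(np.uint8)
    n,l,st,ce=cv2.connectedComponentsWithStats(hm)
    for k in range(1,n):
        if st[k,4]>150: x,y=g[0]+ce[k]*.25; print('  blob',x,y,'rel r',np.hypot(x-s[0],y-s[1]),'ang',np.degrees(np.arctan2(y-s[1],x-s[0])),'area mm2',st[k,4]/16,'size',st[k,2:4]*.25)
cv2.imwrite('pics/rect.png',np.hstack(out[:2]))
E
```

```text
view 0 ring height above face 3.94945277673396 8283
 ring centre (X,ly) [-0.38 -0.24] R 66.8298530051986 1408
  ringmark 1442 138.93037664551846
  headmark 862 89.79284395245587
  blob -37.18684554973822 -42.53174083769633 rel r 56.06648410221946 ang -131.03219753386026 area mm2 47.75 size [7.   8.75]
  blob 37.40891089108911 42.24851485148514 rel r 56.860882633767275 ang 48.34927377713466 area mm2 63.125 size [9.5  8.75]
  blob 6.805591537132983 56.36323402417963 rel r 57.05604044869675 ang 82.76485229152384 area mm2 289.5 size [31.5 14. ]
view 1 ring height above face 3.972974453352687 8122
 ring centre (X,ly) [-0.45 -0.34] R 66.80479579413272 1397
  ringmark 1460 138.28724919531183
  headmark 818 90.00023625223467
  blob -38.2871650821089 -43.56222990492653 rel r 57.44407762728582 ang -131.19566690899504 area mm2 72.3125 size [9.25 9.75]
  blob -55.51668637498358 12.267868873998154 rel r 56.48847981399407 ang 167.10582989717201 area mm2 475.6875 size [20.  49.5]
  blob 36.35036496350365 41.452919708029185 rel r 55.68578490344025 ang 48.63110210563525 area mm2 42.8125 size [8.5  6.75]
  blob -12.24651197308529 53.76125568968931 rel r 55.369492080053405 ang 102.29841374260135 area mm2 631.625 size [61.5  23.25]
view 2 ring height above face 3.9722933706920305 7559
 ring centre (X,ly) [-0.44 -0.47] R 66.84163183349125 1365
  ringmark 1435 138.12760530194015
  headmark 807 90.03484342971848
  blob -38.19031311154599 -44.00684931506849 rel r 57.627249918742685 ang -130.9320937186954 area mm2 63.875 size [9.25 8.75]
  blob -55.59106314662861 10.123290522059705 rel r 56.16416274612149 ang 169.12790611984207 area mm2 525.5625 size [20.25 53.75]
  blob 36.43296529968454 41.042192429022094 rel r 55.520527799159204 ang 48.391112634365946 area mm2 39.625 size [8.5  6.25]
  blob -14.522354654298354 53.51475029662387 rel r 55.79275817991416 ang 104.6251540151793 area mm2 579.4375 size [57.25 23.5 ]
```

View pics/rect.png

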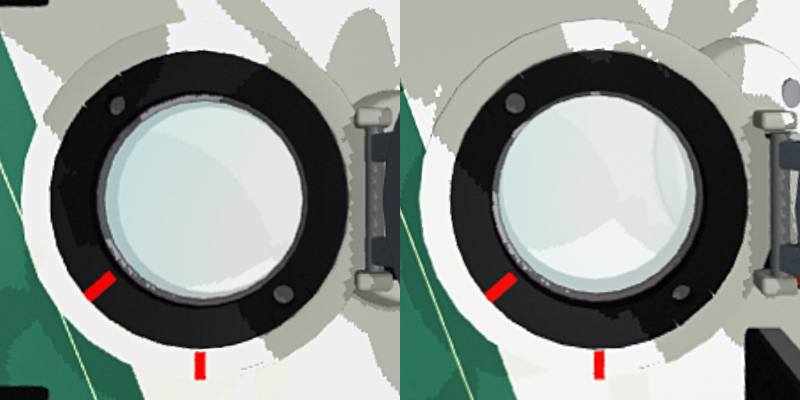

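The ring measures consistently: its centre is at (-0.42, -0.35) in (X, ly), the hole axis is at 48.6° and the head mark is at 90°, so the turn is -48.4° about N. Next I'll grasp the spanner and check how it sits in the hand.

```bash
cat >> h.py <<'E'
RC=FC-.42*X-.35*ly+3.5*N
E
python3 - <<'E'
from h import *
np.set_printoptions(suppress=True,precision=2)
u=np.array([np.cos(np.radians(171.8)),np.sin(np.radians(171.8))]); v=np.array([-u[1],u[0]]); S0=np.array([558.3,-150.7])
for i in range(3):
    c=load(f'w{i}'); C=cloud(c); hsv=cv2.cvtColor(c['image'],cv2.COLOR_BGR2HSV)
    q=C[...,:2]-S0; k=(abs(C[...,2]-89)<2.0)&(np.linalg.norm(q,axis=2)<60)&(hsv[...,1]>60)&(hsv[...,0]<30)&(abs(abs(q@u)-36)<9)
    n,l,st,ce=cv2.connectedComponentsWithStats(k.astype(np.uint8))
    for j in range(1,n):
        if st[j,4]>15: a=q[l==j]@u; b=q[l==j]@v; print(i,'cheek bit x',a.min(),a.max(),'y',b.min(),b.max(),st[j,4])
    for lo,hi in((76,84),):
        m=(C[...,2]>lo)&(C[...,2]<hi)&(abs(q@u)<22)&(abs(q@v)<12); b=(q@v)[m]; print(i,'bar across',np.percentile(b,[2,98]),'z',np.percentile(C[...,2][m],[50]))
print(np.degrees(arm.read_joint_pos()))
yw=np.radians(171.8)
arm.move_ptp([*S0,370],down(yw)); print(arm.read_joint_pos())
arm.move_l([*S0,228.3],120); print('before',arm.read_force())
arm.close(100); arm.sleep(.2); print('w',arm.read_width(),arm.read_gripper_force(),arm.read_force(),arm.read_time())
arm.move_l([*S0,345],120); arm.sleep(.2); print('w',arm.read_width(),arm.read_force(),arm.read_wrist_torque(),arm.read_time())
c=snap('wrist','g0'); print(arm.read_time())
E
```

```text
0 cheek bit x -40.86305140913538 -30.01846207497822 y -28.043993415764124 -13.953335868243265 240
0 cheek bit x -40.651993171322445 -30.492930287048285 y 14.233037517771958 29.299096449076135 229
0 cheek bit x 31.754989489881527 41.6890982842248 y -27.836384241263026 -13.57548509121528 190
0 cheek bit x 31.41369672772274 41.511869219107446 y 14.158947304185975 28.581315933248398 199
0 bar across [-5.58  6.82] z [80.77]
1 cheek bit x 31.20811711151924 41.48893856554902 y 13.557645463898394 28.14686791715948 201
1 cheek bit x 31.230492817997785 41.367423681124684 y -28.044098200719898 -14.474986930880059 204
1 cheek bit x -40.79306239551396 -30.622709406622803 y 13.649343371522175 28.297450731642826 190
1 cheek bit x -40.4724745707642 -29.995439619796777 y -27.847732555550184 -14.579466493785823 170
1 bar across [-5.45  6.53] z [80.77]
2 cheek bit x 31.81271636031209 41.15479848881294 y -27.932276429232523 -14.618034148928805 183
2 cheek bit x -40.41189688634197 -30.085429922967045 y -27.875732874173895 -14.381045562581205 198
2 cheek bit x 31.735281977061153 41.362715260206066 y 14.043479305417932 28.515424021267584 181
2 cheek bit x -40.29479679775485 -30.14160112473126 y 14.647298663184532 28.368472662785294 183
2 bar across [-5.41  6.76] z [80.76]
[-16.16  31.02  82.08  23.87  86.07   3.12]
[-0.28  0.35  1.61  0.    1.18 -1.71]
before [-0.59 -0.11 -0.2 ]
w 9.939075180534582 98.06434392929077 [-1.48 -0.26  5.2 ] 26.6417
w 10.13352363432879 [-0.6   0.74 -2.85] [ 0.08  0.03 -0.03] 27.9667
28.0167
```

View pics/g0.png

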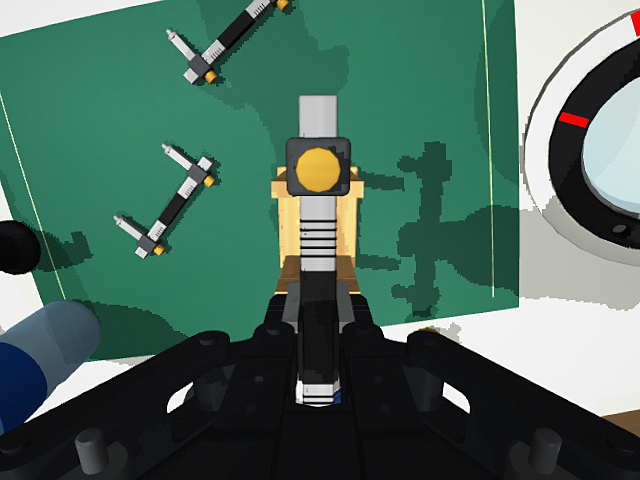

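The spanner is held on its grip with the +x clamp and brass screw centred at (318,167) and the bar end at (318,97); width and weight (about 2.7 N) agree. I'll compute its offset in the tool frame and then go to the pre-insert pose.

```bash
python3 - <<'E'
from h import *
np.set_printoptions(suppress=True,precision=2)
c=load('g0'); M=np.array(arm.read_camera('wrist')['mount']); ct=dict(c); ct['E']=M; C=cloud(ct)  # tool coords
hsv=cv2.cvtColor(c['image'],cv2.COLOR_BGR2HSV)
near=(C[...,2]<175)&(C[...,2]>100)
cols=np.zeros((480,640),bool); cols[90:300,280:356]=True
b=near&cols&(hsv[...,0]>8)&(hsv[...,0]<28)&(hsv[...,1]>130)&(C[...,2]<140); Q=C[b]; print('brass',Q.mean(0),Q.min(0),Q.max(0))
for r in range(98,135,6): q=C[r,280:356]; q=q[q[:,2]<170]; print(r,'bar x,ymin,ymax,z',q[:,0].mean(),q[:,1].min(),q[:,1].max(),np.median(q[:,2]))
for r in range(205,275,10): q=C[r,280:356]; q=q[(q[:,2]<165)]; print(r,'bar',q[:,0].mean(),q[:,1].min(),q[:,1].max(),np.median(q[:,2]))
k=near&cols&(C[...,2]<150)&~b&(C[...,0]>40); k[:136]=0;k[198:]=0; print('clamp x',C[k].min(0),C[k].max(0),'top',np.median(C[k],0))
E
```

```text
brass [ 57.88  -0.01 134.27] [ 51.35  -6.41 131.61] [ 63.93   6.27 139.45]
98 bar x,ymin,ymax,z 78.10914470925124 -5.702487477591933 5.8053268135484535 148.09312555148324
104 bar x,ymin,ymax,z 76.3843399858262 -5.742836853296448 5.897069188899944 148.15195445812475
110 bar x,ymin,ymax,z 74.62993605092583 -5.738447838586327 5.949993711237271 148.29535400729117
116 bar x,ymin,ymax,z 72.86749174095816 -5.786655642784284 5.992581577274013 148.03863294140638
122 bar x,ymin,ymax,z 71.10298414954214 -5.782844307635541 5.573956544702746 148.13726792179295
128 bar x,ymin,ymax,z 69.3187007116751 -5.830143260144894 5.599692534804282 147.9805346567997
134 bar x,ymin,ymax,z 67.5310269374311 -5.494966396876784 5.640071111354097 148.2972796126647
205 bar 45.330479369675274 -5.79651250762451 5.552526034211164 148.00943793227532
215 bar 42.019693581213545 -5.723194310813462 5.642648495659919 148.26197441057852
225 bar 38.71979135091776 -5.832562858623795 5.6744455809493735 147.9509059051897
235 bar 35.31090754826037 -5.884495286632694 5.74376566414379 147.95972281881248
245 bar 31.81818598311632 -5.958054277846012 5.710212044407561 148.32917617428245
255 bar 28.52956690368847 -5.9244447989041324 5.7606503835344105 147.7173480056648
265 bar 24.805281993804083 -6.050238306169842 5.911533660377021 148.2857959325775
clamp x [ 47.75  -9.99 133.94] [ 66.94   9.9  149.54] top [ 59.84   0.08 144.46]
```

Spanner origin in the tool frame is (0, 0, 155), level and centred. Insert now, with a force check at each step.

```bash
cat >> h.py <<'E'
def ins(h,roll_deg,dx=0,dy=0): return RC+N*(210.1+h)+dx*X+dy*ly, axpose(np.radians(roll_deg)).as_rotvec()
E
python3 - <<'E'
from h import *
np.set_printoptions(suppress=True,precision=2)
A=48.6
p,o=ins(60,A); q=arm.solve_ik(p,o); q2=arm.solve_ik(*ins(-7,-2)); print(q,q2)
arm.move_ptp(p,o); arm.move_l(ins(6,A)[0],100,o); arm.sleep(.3); f0=np.array(arm.read_force()); print(f0,arm.read_time(), (np.array(arm.read_position())-RC)@np.c_[X,ly,N])
for h in (3,1,-1,-3,-5,-6.5,-7.5):
    arm.move_l(ins(h,A)[0],40,o); f=np.array(arm.read_force())-f0; fl=f@np.c_[X,ly,N]; print(h,fl,(np.array(arm.read_wrist_torque())),arm.read_time())
    if np.linalg.norm(fl)>15: print('STOP'); break
E
```

```text
[-0.23  0.43  1.6   0.44  1.43 -1.57] [-0.19  0.47  1.72  0.47  1.28 -0.71]
[-0.05  1.   -2.28] 29.75 [ -0.02  -0.05 216.56]
3 [-0.41  0.27  1.07] [-0.44 -0.16 -0.01] 30.0
1 [-0.29  0.55  0.85] [-0.38 -0.17 -0.03] 30.25
-1 [-0.63 -0.39  0.64] [-0.4  -0.14  0.01] 30.5
-3 [-0.78 -0.12  0.08] [-0.45 -0.12  0.02] 30.75
-5 [-0.55  0.49  0.85] [-0.39 -0.16 -0.  ] 31.0
-6.5 [-0.96  0.29  0.26] [-0.37 -0.15 -0.  ] 31.25
-7.5 [-1.29 -0.52  0.35] [-0.38 -0.17 -0.05] 31.5
```

No contact force down to -7.5 mm, so both pins are in their holes. Turning clockwise now.

```bash
python3 - <<'E'
from h import *
np.set_printoptions(suppress=True,precision=2)
arm.sleep(.4); t0=np.array(arm.read_wrist_torque())@N
for a in [43,37,31,25,19,13,7,3,1,0,-1,-2,-3]:
    p,o=ins(-7.5,a); arm.move_l(p,60,o); f=np.array(arm.read_force())@np.c_[X,ly,N]; t=np.array(arm.read_wrist_torque())@N-t0
    print(a,f,round(t,2),round(arm.read_time(),2))
    if abs(t)>1.2 or np.linalg.norm(f)>40: print('stop'); break
arm.sleep(.3); print((np.array(arm.read_position())-RC)@np.c_[X,ly,N]); snap('side','side2');snap('scene','scene2'); c=snap('wrist','g1')
im,g=rectify(c); hsv=cv2.cvtColor(im,cv2.COLOR_BGR2HSV); red=((hsv[...,0]<8)|(hsv[...,0]>172))&(hsv[...,1]>150)&(hsv[...,2]>90)
a,b=np.meshgrid(g,g); r=np.hypot(a+.42,b+.35)
for lo,hi in((46,67),(69,84)): k=red&(r>lo)&(r<hi); print(k.sum(),np.degrees(np.arctan2((b[k]+.35).mean(),(a[k]+.42).mean())) if k.any() else '')
E
```

```text
43 [-1.58  0.23 -2.15] 0.01 32.15
37 [-2.66 -1.02 -2.41] 0.11 32.41
31 [-2.97  1.15 -1.88] 0.05 32.67
25 [-3.05  1.31 -1.61] 0.18 32.92
19 [-3.19  2.16 -0.59] 0.06 33.18
13 [-3.8   2.01 -1.54] 0.14 33.44
7 [-4.04  1.22 -1.06] 0.03 33.7
3 [-3.43  1.03 -1.24] 0.16 33.95
1 [-5.34  2.95 -0.28] 0.18 34.2
0 [-4.5   3.16 -0.67] 0.21 34.45
-1 [-4.63  3.15  0.42] 0.16 34.7
-2 [-5.46  3.17 -0.27] 0.18 34.95
-3 [-4.53  4.   -0.63] 0.49 35.2
[ -0.08   0.17 202.62]
1391 90.55820797284802
898 89.44376697550149
```

The ring mark is now at 90.6° against 89.4° for the head mark, and torque is rising at the stop. I'll give a last nudge, ease off, withdraw and measure again.

```bash
python3 - <<'E'
from h import *
np.set_printoptions(suppress=True,precision=2)
p,o=ins(-7.5,-4.2); arm.move_l(p,60,o); print(np.array(arm.read_wrist_torque())@N,arm.read_force()); arm.sleep(.3)
p,o=ins(-7.5,-2.2); arm.move_l(p,60,o); print(np.array(arm.read_wrist_torque())@N,arm.read_force())
p,o=ins(15,-2.2); arm.move_l(p,60,o); print(arm.read_force())
p,o=ins(70,-2.2); arm.move_l(p,120,o); arm.sleep(.2)
c=snap('wrist','g2')
im,g=rectify(c); hsv=cv2.cvtColor(im,cv2.COLOR_BGR2HSV); red=((hsv[...,0]<8)|(hsv[...,0]>172))&(hsv[...,1]>150)&(hsv[...,2]>90)
a,b=np.meshgrid(g,g); r=np.hypot(a+.42,b+.35)
for lo,hi in((46,67),(69,84)): k=red&(r>lo)&(r<hi); print(k.sum(),np.degrees(np.arctan2((b[k]+.35).mean(),(a[k]+.42).mean())) if k.any() else '')
# in-hand spanner check (tool frame)
ct=dict(c); ct['E']=np.array(arm.read_camera('wrist')['mount']); C=cloud(ct); hs=cv2.cvtColor(c['image'],cv2.COLOR_BGR2HSV)
m=np.zeros((480,640),bool); m[90:300,270:366]=1; m&=(hs[...,0]>8)&(hs[...,0]<28)&(hs[...,1]>130)&(C[...,2]<142)&(C[...,2]>100); print('brass',C[m].mean(0))
for rr in (104,116,215,245,265): q=C[rr,270:366]; q=q[(q[:,2]<170)&(q[:,2]>100)]; print(rr,q[:,0].mean(),q[:,1].min(),q[:,1].max(),np.median(q[:,2]))
print(arm.read_time(), arm.read_joint_pos())
E
```

```text
1.0669553816865045 [-1.36 -5.4  -2.31]
0.18418494999655127 [-2.8  -4.74 -2.36]
[ 0.69  0.23 -2.54]
1450 90.39800775479412
893 89.6240766637823
brass [ 58.58   0.58 134.21]
104 77.1350890421181 -5.196046624350533 6.410140905567569 148.1453969084309
116 73.62559427585254 -5.18050480914745 6.4937027685848445 148.15726846130198
215 42.795965538156594 -5.317426841464124 6.131894091942077 147.90729560704352
245 32.591368604763574 -5.429076385499289 6.314169650451656 148.15712980072914
265 25.502741698033894 -5.5545048290999945 6.411341818352052 148.30571309291545
37.8833 [-0.24  0.43  1.59  0.43  1.45 -0.68]
```

```bash
python3 - <<'E'
from h import *
np.set_printoptions(suppress=True,precision=2)
u=np.array([np.cos(np.radians(171.8)),np.sin(np.radians(171.8))]); v=np.array([-u[1],u[0]]); P=np.array([558.3,-150.7])-.2*u+.5*v
o=down(np.radians(171.8)); arm.move_ptp([*P,370],o); arm.move_l([*P,250],120); arm.sleep(.2); f0=np.array(arm.read_force()); print(f0)
for z in (240,234,231,229.5,228.6,228.2):
    arm.move_l([*P,z],50); f=np.array(arm.read_force())-f0; print(z,f,round(arm.read_time(),2))
    if np.linalg.norm(f)>12: print('contact'); break
arm.open_gripper(); arm.sleep(.3); print(arm.read_width(),arm.read_force())
arm.move_l([*P,400],150); arm.sleep(.3)
c=snap('wrist','e0'); C=cloud(c); snap('scene','scene3'); S=np.array([558.3,-150.7])+.5*u+.15*v; q=C[...,:2]-S
m=(C[...,2]>76)&(C[...,2]<84)&(abs(q@u)<95)&(abs(q@v)<14); a=(q@u)[m]; b=(q@v)[m]; print('bar u',a.min(),a.max(),'v',np.percentile(b,[2,98]),'z',np.median(C[...,2][m]),'slope',np.polyfit(a,b,1),np.polyfit(a,C[...,2][m],1))
print(arm.read_time())
cv2.imwrite('pics/fin.png',np.hstack([cv2.resize(c['image'],(400,300)),cv2.resize(load('scene3')['image'],(400,300))]))
E
```

```text
[ 0.3   0.69 -2.45]
240 [-0.8   0.04 -0.01] 40.56
234 [ 0.08 -0.54 -0.24] 40.83
231 [-0.31 -0.02 -0.3 ] 41.08
229.5 [ 0.08 -0.57  0.44] 41.33
228.6 [-0.16 -1.03  0.23] 41.58
228.2 [-1.33 -0.81  5.89] 41.83
85.20272287741867 [ 0.43 -0.75  0.14]
bar u -79.37246219469297 78.134947646582 v [-11.32  11.81] z 80.74472517874398 slope [-0.    0.51] [ 0.   80.84]
44.5333
```

View pics/fin.png

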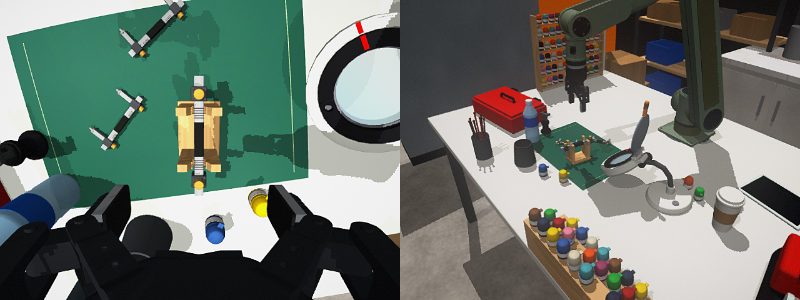

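The final views show the spanner at (200,130) in both notches, the red marks meeting at (365,38), the cover open at (642,115) and the bystanders standing. Handing in.

```bash
python3 -c "
from cell import arm
print(arm.hand_in(), arm.read_time())"
```

```text
the job is handed in; nothing more can be done
the job is handed in; nothing more can be done
```

The job is handed in, at about 45 s of the 61 s: the cover is thrown back, the ring is home with the red marks within about 0.014 rad, the spanner is back in both notches of its cradle, and the last pictures show the bystanders still standing; the hand-in gave no verdict.

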